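# Turn a carving turntable's plate to its pin and press it home

## Task

Lock the round plate of the carving turntable: push its black stud sideways with a fingertip, without gripping it or forcing it hard, until the notch in the plate's rim stands over the steel pin at the red ear, then press down on the brass hub until the plate sits fully home on the pin. Do not pinch or lift anything, leave the other things on the bench undisturbed, and finish with the hand clear.

Things in the scene. Friction and masses are not known exactly. Their poses are not given: they have to be found in the camera images.
- turntable: Fixed green round iron base, 170 mm across at its foot and 30 mm high, with a red ear 24 mm wide that sticks out along the base's own +x to 107 mm from the centre. Origin: on the vertical turning axis, at bench height; z up. Its position and yaw vary.
- pin (a point): Top of the fixed steel locating pin (9 mm diameter, domed top), which stands 9 mm proud of the base and ear, 67 mm from the turning axis along the base's +x; its top is 39 mm above the bench. The pin pokes out about 4 mm past the plate's rim, so it can be seen from above.
- plate: The round plate: wooden disc with aluminium rim, 140 mm across, 10 mm thick. Origin: on the turning axis at its underside, own +x towards its notch, z up. Raised, its underside is 41 and its top face 51 mm above the bench. It turns without limit either way (0.08 N m friction) and stays where left. In line with the pin it can be pressed down 11 mm; otherwise the pin stops it after 2 to 3 mm.
- notch (a point): Middle of the open notch in the plate's rim, at the plate's top face, 67 mm from the turning axis. The notch is 13 mm wide and 10 mm deep (radially); a red line on the plate points from the hub to it.
- stud: Black upright stud on the plate, 12 mm diameter, 20 mm tall, 48 mm from the turning axis, exactly opposite the notch. Origin: centre of its foot on the plate's top face. Pushed sideways (about 2 N) it turns the plate. A squeeze or push over 30 N on it counts as gripping or forcing.
- hub (a point): Centre of the flat top of the brass hub on the turning axis, 32 mm diameter, standing 6 mm above the plate's top face: 57 mm above the bench while the plate is raised, 46 mm when it is home. Press here.
- plate_lift (a joint): How far the plate is pressed down, m: 0 raised (as at the start), 0.011 fully home. A stiff friction sleeve holds the plate at whatever height it is left; pressing down takes about 3 to 6 N, no spring brings it back. Negative: lifted above its starting height.
- finger_plane: Small brass plane with a dark wooden knob and blade, 62 x 26 mm, 35 mm high, near the turntable; origin under its centre. Loose bystander: leave it where it is.
- rosin: Amber disc of rosin, 46 mm across, 20 mm high, near the turntable; origin under its centre. Loose bystander: leave it where it is.
- violin_peg: Dark wooden violin peg lying flat, about 76 mm long, 17 mm high, near the turntable; origin under the thick part of its shank. Loose bystander: leave it where it is.
- varnish_brush: Brush lying flat, 160 mm long, near the turntable; origin under its middle, x along it. Loose bystander: leave it where it is.
- varnish_jar: Amber jar with black cap, 60 mm across, 75 mm high, on the left; origin under its centre. Loose bystander: leave it where it is.
- spool_clamp: Wooden spool clamp standing upright, 44 mm across, 79 mm high, on the left; origin under its centre. Loose bystander: leave it where it is.
- gouge: Gouge with a dark wooden handle lying on the bench, 170 mm long, on the right; origin under its middle. Loose bystander: leave it where it is.

How it is judged:
By the outcome, as a careful person would: the job done as asked, in the order asked, and still so for the second after the job is handed in, with the robot touching nothing.
It also fails if it takes over 48 s, if anything falls off the work surface, if the arm or the gripper's body presses on something with over 40 N, if the wrist force passes 120 N, or if a joint passes its speed limit or range.

## Robot

A 6-joint arm with a two-finger parallel gripper is mounted at the origin on the work surface. World frame = base frame: x ahead of the robot, y to its left, z up, the work surface at z = 0. Lengths are in mm, angles in rad, forces in N, time in s.
With the tool pointing down it reaches from about 350 to 875 mm from the base axis. Payload 4.2 kg.
Tool frame: the origin (TCP) lies midway between the tips of the shut fingers; the grasp point (between the pads) lies 19 mm behind it; z points along the fingers, y is the direction in which the jaws open and shut (so a half turn about z gives the same grasp; the last joint's range is limited). The gripper opens to 85 mm and grips with 20 to 120 N. Pads are 22 mm wide; open, the fingers measure 114 mm over their backs; the gripper's body (76 mm by 85 mm) begins 54 mm behind the grasp point. The pads swing forward as they close: fully open they stand 13 mm farther back than shut.
Start: joints at [-1.013, 0.385, 0.008, 0, -1.194, -0.259], TCP at [183.999, -597.28, 192.812] pointing down, gripper open.
Joint ranges: [-3.14, 3.14], [-1.21, 2.06], [-1.07, 1.41], [-3.16, 2.05], [-2.99, -0.16], [-3.1, 3.1]. Speed limits (rad/s): [2.79, 2.79, 3.14, 3.14, 3.14, 3.14].

## Interface

Orientations are given as a unit quaternion [x, y, z, w].
In Python, from bench import read_state, get_image, job_done, search_frame, regions_of gives the robot as it stands.
- The arm moves only by the tool servo_tool, never from a script. Its arguments are lists of equal length, an entry for each row: "turn": the turn, a rotation vector about the world's x, y, z in rad, a list of three; "dp": the shift along the world's x, y, z in m, a list of three; "fingers": the finger opening in m, from 0 to 0.0854. In form: {"turn": [[rx, ry, rz], ...], "dp": [[tx, ty, tz], ...], "fingers": [fingers, ...]}. A call has exactly 5 rows; each row shifts and turns the pose as measured when the row begins; what a row does not reach is not made up. A row lasts 1/8 s, in which the tool goes at most 62.5 mm and 10.7 degrees, less where a joint would pass 70% of its speed; a pose out of reach is approached as far as the arm can. A call is refused whole if a number of a shift passes 0.0625 or a number of a turn 0.188, either way. A call with a gripper value outside its range is refused whole. The fingers move at their own pace and stop on an object; the grip force is fixed at half the most. Time passes only in rows, so rows that do not move let the fingers close, or fill a call up. It gives the time, the measured TCP pose, the force and the opening at its end, in the units of the state.
- read_state(): the state, without advancing time (a new reading comes with each control period).
- get_image(name): name is "scene" or "side" or "wrist"; returns a dict with "img" (384x512x3 uint8, red, green, blue), "vfov" (degrees; the focal length in pixels is half the picture's height over the tangent of half this angle, whatever the lens; pixels are square), "cx", "cy" (the principal point, pixels), "world_from_camera" (4x4, takes a point from camera to world coordinates); the wrist camera has in their place "mount" (4x4, takes a point from camera to tool coordinates, whose origin is the TCP and whose axes are the flange's). Camera axes: x right, y down, z forward; pixel columns grow to the right and rows downward; lengths in mm; the calibration is good to about 2 mm. The wrist camera is an equidistant fisheye: a pixel r from the principal point sees the ray r / f radians off the axis. A picture is of the moment at which its call begins: read the wrist's pose just before it. There is no depth.
- job_done(): hands the job in, once; it reports no verdict.
Trained networks look in the newest picture that a camera, given by its name, has taken for a name from the list of things; names that differ only in an ending like _2 or _b are one class to them, and where a whole thing is asked for, a point or a joint stands for the part that bears it (a point fixed in the world has none). Each returns a list of dicts, best first, with "score" (0 to 1); they miss things now and then, are a little off and sometimes report something else, mostly with a low value. They report only what shows in the picture. A call takes as long as a camera call.
- search_frame(query, camera): "box" ([left, top, width, height] in pixels, round what is visible of it).
- regions_of(query, camera): "region" (384x512 bool, what is visible of it) and "box" ([left, top, width, height] in pixels, round what is visible of it).
The state is a dict: "clock": time; "joints": joint angles; "joint_vel": joint speeds; "joint_efforts": joint torques, N m; "position": TCP position; "ee_rot": TCP orientation; "contact_force": force on the tool from outside, world axes, zero at the start; "wrist_torque": the same for the moment, N m; "gripper_width": finger opening in mm.
Only numpy, scipy, OpenCV 4.12 (cv2) and the standard library are available. Lean on these libraries where they do the work, as an engineer would, in place of code of your own. Each camera call takes 0.05 s, during which the arm holds its last target. There are 200 camera calls.

## Working session

There is one attempt and no reset: what is moved stays moved. The work goes in short steps, Python scripts to look and compute and a tool call to move; the robot and the scene stay as the last step left them, time stands still between calls to the robot, and variables do not carry over. Pictures are saved under pics/ and viewed, about 8 in all and at most 12, crops included, and the job is handed in when it is done.

Besides the shell and the picture viewer there is one more tool, called after "Request:" as name(argument=value, ...) on one line, values as JSON. servo_tool: Moves the arm, as the interface text tells. Its arguments: {"type":"object","properties":{"turn":{"type":"array","items":{"type":"array","items":{"type":"number"}}},"dp":{"type":"array","items":{"type":"array","items":{"type":"number"}}},"fingers":{"type":"array","items":{"type":"number"}}},"required":["turn","dp","fingers"]}

```bash
mkdir -p pics && cat > h.py <<'E'
import numpy as np, cv2
from bench import *
def snap(cam,fn):
    d=get_image(cam); cv2.imwrite('pics/'+fn,d['img'][:,:,::-1]); return d
def foc(d): return d['img'].shape[0]/2/np.tan(np.radians(d['vfov'])/2)
def toz(d,u,v,z):
    T=np.array(d['world_from_camera']); f=foc(d)
    r=T[:3,:3]@np.array([(u-d['cx'])/f,(v-d['cy'])/f,1]); o=T[:3,3]
    return o+r*(z-o[2])/r[2]
def proj(d,p):
    T=np.linalg.inv(np.array(d['world_from_camera'])); q=T[:3,:3]@np.array(p)+T[:3,3]; f=foc(d)
    return d['cx']+f*q[0]/q[2], d['cy']+f*q[1]/q[2]
E
python3 - <<'E'
from h import *
s=read_state(); print(s['clock'],s['position'],s['ee_rot'],s['gripper_width'])
for c in ['scene','side']:
    d=snap(c,c+'0.png'); print(c,np.round(d['world_from_camera'],2).tolist(),d['vfov'],d['cx'],d['cy'])
    for q in ['turntable','plate','stud','hub','notch','pin','finger_plane','rosin','violin_peg','varnish_brush']:
        r=search_frame(q,c); print(q,[(np.round(a['box']).tolist(),round(a['score'],2)) for a in r[:2]])
E
ls
```

```text
0.0 [ 183.80959679 -596.65682412  191.71502385] [-1.48758576e-01  9.88872939e-01  1.07221166e-03 -2.17483680e-04] 85.12954691089432
scene [[-0.79, 0.53, -0.3, 965.64], [0.61, 0.68, -0.4, 533.72], [-0.0, -0.51, -0.86, 1164.58], [0.0, 0.0, 0.0, 1.0]] 42.971847372620715 250.43343756925043 191.11317614878718
turntable [([204.0, 161.0, 61.0, 67.0], 0.64)]
plate [([210.0, 164.0, 47.0, 45.0], 0.59)]
stud []
hub [([210.0, 164.0, 53.0, 41.0], 0.68)]
notch [([153.0, 156.0, 28.0, 49.0], 0.69), ([208.0, 164.0, 54.0, 41.0], 0.65)]
pin [([207.0, 162.0, 59.0, 64.0], 0.95), ([207.0, 161.0, 54.0, 46.0], 0.57)]
finger_plane [([279.0, 203.0, 26.0, 15.0], 0.84)]
rosin [([277.0, 152.0, 20.0, 20.0], 0.66)]
violin_peg [([210.0, 132.0, 9.0, 20.0], 0.56)]
varnish_brush [([154.0, 155.0, 25.0, 49.0], 0.81)]
side [[-0.9, -0.23, 0.36, 67.21], [-0.43, 0.46, -0.78, 1114.23], [0.01, -0.86, -0.52, 793.95], [0.0, 0.0, 0.0, 1.0]] 43.511451492173215 256.133344063028 185.7812683644708
turntable [([225.0, 169.0, 65.0, 43.0], 0.76)]
plate [([239.0, 172.0, 46.0, 23.0], 0.7)]
stud [([228.0, 171.0, 60.0, 40.0], 0.33)]
hub [([237.0, 166.0, 47.0, 30.0], 0.88), ([168.0, 249.0, 19.0, 40.0], 0.29)]
notch [([238.0, 170.0, 48.0, 26.0], 0.95)]
pin [([227.0, 170.0, 63.0, 40.0], 0.92), ([261.0, 216.0, 15.0, 15.0], 0.36)]
finger_plane []
rosin [([307.0, 202.0, 16.0, 14.0], 0.46), ([228.0, 170.0, 62.0, 43.0], 0.37)]
violin_peg [([290.0, 162.0, 12.0, 16.0], 0.47)]
varnish_brush [([223.0, 161.0, 48.0, 10.0], 0.68)]
h.py
pics
```

```bash
python3 - <<'E'
from h import *
a=cv2.imread('pics/scene0.png')[110:250,130:320]; b=cv2.imread('pics/side0.png')[130:270,180:370]
cv2.imwrite('pics/c0.png',np.vstack([cv2.resize(x,None,fx=4,fy=4,interpolation=3)[:] for x in (a,b)])[:, :] if 0 else cv2.resize(a,None,fx=4,fy=4,interpolation=3))
d=get_image('scene')
for uv in [(234,186),(286,210),(287,162),(214,142),(166,180)]: print(uv,np.round(toz(d,*uv,40)))
E
```

```text
(234, 186) [594. -31.  40.]
(286, 210) [530. 110.  40.]
(287, 162) [432.  -4.  40.]
(214, 142) [ 552. -183.   40.]
(166, 180) [ 729. -159.   40.]
```

View pics/c0.png

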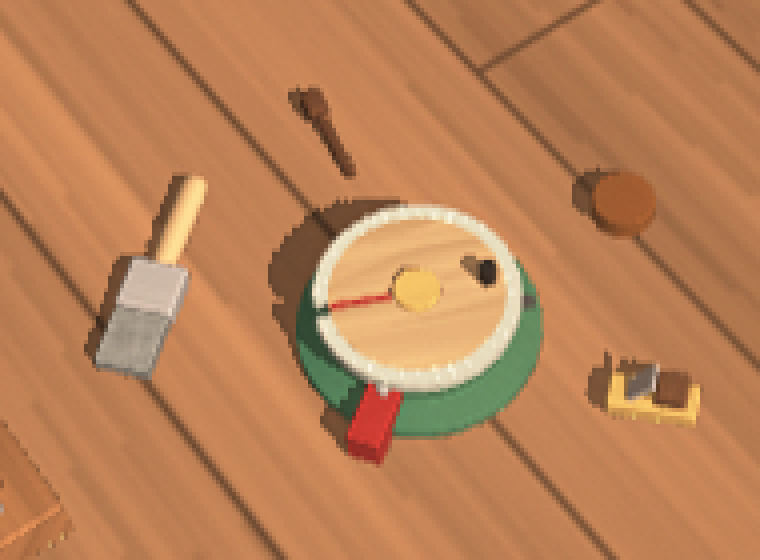

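```bash
python3 - <<'E'
from h import *
d=get_image('scene')
P={}
for n,u,v,z in [('hub',416,287,57),('studtop',487,266,71),('studfoot',486,281,51),('pin',384,388,39),('notch',322,309,51),('earend',365,452,30)]:
    P[n]=toz(d,130+u/4,110+v/4,z); print(n,np.round(P[n],1), proj(d,P[n]))
c=P['hub']
for n in P:
    e=P[n]-c; print(n,np.hypot(*e[:2]),np.degrees(np.arctan2(e[1],e[0])))
w=get_image('wrist'); print(np.round(w['mount'],3).tolist(),w['vfov'],w['cx'],w['cy'])
E
```

```text
hub [591.7 -33.2  57. ] (np.float64(233.99999999999994), np.float64(181.74999999999994))
studtop [549.5 -10.6  71. ] (np.float64(251.74999999999994), np.float64(176.49999999999994))
studfoot [549.7 -11.5  51. ] (np.float64(251.49999999999997), np.float64(180.24999999999991))
pin [648.4   7.3  39. ] (np.float64(225.99999999999994), np.float64(206.99999999999994))
notch [649.4 -60.6  51. ] (np.float64(210.49999999999994), np.float64(187.24999999999991))
earend [683.4  33.8  30. ] (np.float64(221.24999999999991), np.float64(222.99999999999994))
hub 0.0 0.0
studtop 47.87531858467697 151.75919391716997
studfoot 47.31179837547649 152.69842742633952
pin 69.68600534231717 35.544034681388936
notch 63.8631132220963 -25.33163221393326
earend 113.59766777598199 36.17670602953493
[[0.001, -0.958, -0.287, 72.965], [1.0, 0.001, 0.001, 0.183], [-0.001, -0.287, 0.958, -181.01], [0.0, 0.0, 0.0, 1.0]] 65.70646984690485 254.21372986393723 193.1543280639468
```

Request:
servo_tool(turn=[[0,0,-0.07],[0,0,-0.07],[0,0,-0.07],[0,0,-0.07],[0,0,-0.07]], dp=[[0.034,0.047,0.003],[0.034,0.047,0.003],[0.034,0.047,0],[0.034,0.047,0],[0.034,0.047,0]], fingers=[0,0,0,0,0])

```text
clock: 1.88
position: [356.0, -358.7, 198.3]
ee_rot: [0.035, 0.999, -0.001, 0.0]
contact_force: [0.9, -0.4, -0.6]
gripper_width: -0.0
```

Request:
servo_tool(turn=[[0,0,-0.07],[0,0,-0.07],[0,0,-0.07],[0,0,-0.07],[0,0,-0.07]], dp=[[0.034,0.047,0],[0.034,0.047,0],[0.034,0.047,0],[0.034,0.047,0],[0.034,0.047,0]], fingers=[0,0,0,0,0])

```text
clock: 2.5
position: [531.1, -115.1, 200.5]
ee_rot: [0.214, 0.977, -0.001, 0.003]
contact_force: [1.5, -0.3, 0.0]
gripper_width: -0.4
```

Request:
servo_tool(turn=[[0,0,0],[0,0,0],[0,0,0],[0,0,0],[0,0,0]], dp=[[0.02,0.045,0],[0.015,0.045,0],[0,0.02,0],[0,0,0],[0,0,0]], fingers=[0,0,0,0,0])

```text
clock: 3.12
position: [569.2, 2.2, 200.2]
ee_rot: [0.211, 0.977, -0.001, 0.003]
contact_force: [0.3, -0.2, -0.5]
gripper_width: 0.2
```

```bash
cat >> h.py <<'E'
from scipy.spatial.transform import Rotation as Ro
def wcam():
    s=read_state(); d=get_image('wrist')
    M=np.eye(4); M[:3,:3]=Ro.from_quat(s['ee_rot']).as_matrix(); M[:3,3]=s['position']
    d['world_from_camera']=M@np.array(d['mount']); return s,d
def wtoz(d,u,v,z):
    x=np.array([u-d['cx'],v-d['cy']]); r=np.hypot(*x); th=r/foc(d)
    T=d['world_from_camera']; y=T[:3,:3]@np.append(np.sin(th)*x/max(r,1e-9),np.cos(th)); o=T[:3,3]
    return o+y*(z-o[2])/y[2]
E
python3 - <<'E'
from h import *
s,d=wcam(); cv2.imwrite('pics/w1.png',d['img'][:,:,::-1]); np.save('w1.npy',d['world_from_camera'])
print(s['clock'],s['position'],s['ee_rot'],s['contact_force'])
for q in ['stud','hub','notch','pin','plate','turntable']:
    print(q,[(np.round(a['box']).tolist(),round(a['score'],2)) for a in search_frame(q,'wrist')[:2]])
E
```

```text
3.125 [569.15859417   2.16475511 200.16498653] [ 0.21133854  0.97740664 -0.00130705  0.00325116] [ 0.3079517  -0.18731107 -0.45234912]
stud []
hub [([175.0, 139.0, 118.0, 115.0], 0.96)]
notch [([175.0, 139.0, 114.0, 115.0], 0.65)]
pin [([172.0, 126.0, 135.0, 125.0], 0.86), ([164.0, 49.0, 41.0, 35.0], 0.59)]
plate [([174.0, 139.0, 121.0, 114.0], 0.96)]
turntable [([170.0, 124.0, 135.0, 132.0], 0.79)]
```

View pics/w1.png

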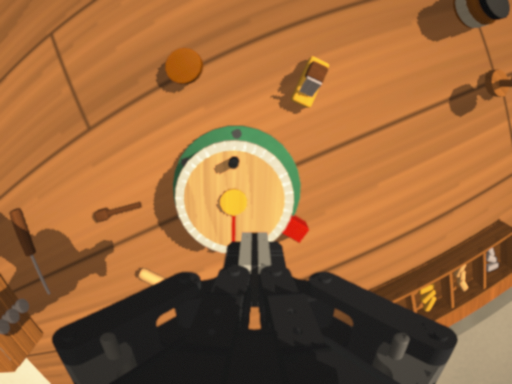

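```bash
python3 - <<'E'
from h import *
d=get_image('wrist'); d['world_from_camera']=np.load('w1.npy')
for n,u,v,z in [('hub',233,202,57),('stud',234,162,71),('plate',235,195.5,51),('linestart',233.5,217,51),('lineend',234,240,51)]:
    print(n,np.round(wtoz(d,u,v,z),1))
im=cv2.imread('pics/w1.png')[120:270,160:320]
cv2.imwrite('pics/w1c.png',cv2.resize(im,None,fx=4.5,fy=4,interpolation=3))
E
```

```text
hub [591.5 -34.5  57. ]
stud [547.6 -11.4  71. ]
plate [586.9 -30.1  51. ]
linestart [610.5 -43.4  51. ]
lineend [638.2 -56.1  51. ]
```

Request:
servo_tool(turn=[[0,0,0],[0,0,0],[0,0,-0.03],[0,0,-0.02],[0,0,0]], dp=[[-0.002,0.015,-0.02],[-0.002,0.006,-0.045],[0,0,-0.045],[0,0,-0.025],[0,0,0]], fingers=[0,0,0,0,0])

```text
clock: 4.15
position: [566.1, 22.6, 63.5]
ee_rot: [0.237, 0.971, -0.001, 0.006]
contact_force: [0.0, -0.5, -0.4]
gripper_width: 0.2
```

```bash
python3 - <<'E'
from h import *
s=read_state(); print(s['position'],Ro.from_quat(s['ee_rot']).as_matrix().round(3).tolist(),s['contact_force'])
a=snap('scene','s2.png')['img'];b=snap('side','d2.png')['img']
o=np.hstack([cv2.resize(a[140:240,180:280],(400,400),interpolation=3),cv2.resize(b[130:230,205:305],(400,400),interpolation=3)])
cv2.imwrite('pics/c2.png',o[:,:,::-1])
E
```

```text
[566.08834562  22.56688595  63.50645503] [[-0.887, 0.461, 0.011], [0.461, 0.887, -0.004], [-0.011, 0.002, -1.0]] [ 0.03757901 -0.4723417  -0.40655161]
```

View pics/c2.png

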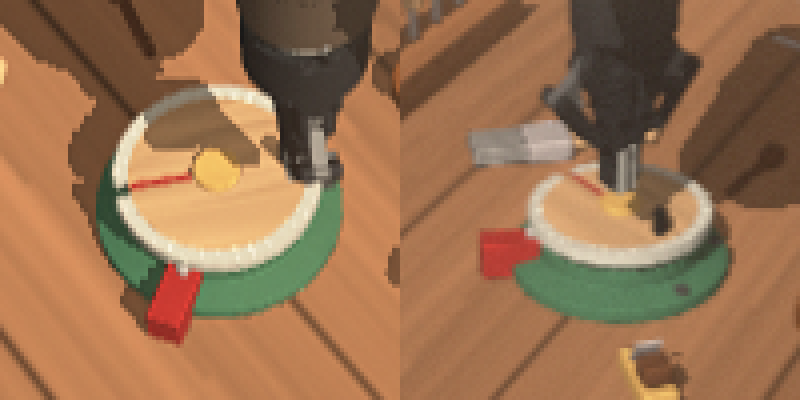

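Request:
servo_tool(turn=[[0,0,0],[0,0,0],[0,0,0],[0,0,0],[0,0,0]], dp=[[-0.0023,-0.0045,-0.001],[-0.0023,-0.0045,-0.001],[-0.0018,-0.0035,0],[-0.0014,-0.0027,0],[0,0,0]], fingers=[0,0,0,0,0])

```text
clock: 4.88
position: [562.3, 7.0, 68.2]
ee_rot: [0.237, 0.971, 0.003, 0.012]
contact_force: [-1.2, 0.0, 0.0]
gripper_width: 0.5
```

Request:
servo_tool(turn=[[0,0,0],[0,0,0],[0,0,0],[0,0,0],[0,0,0]], dp=[[-0.0009,-0.0018,0],[-0.0009,-0.0018,0],[-0.0009,-0.0018,0],[0,0,0],[0,0,0]], fingers=[0,0,0,0,0])

```text
clock: 5.5
position: [559.5, 1.4, 68.1]
ee_rot: [0.237, 0.971, 0.002, 0.012]
contact_force: [-0.5, 0.7, -0.6]
gripper_width: -0.0
```

```bash
cat > pol.py <<'E'
from h import *
C=np.array([591.5,-34.])
def pol():
    s=read_state(); p=np.array(s['position']); R=Ro.from_quat(s['ee_rot']).as_matrix()
    yaw=np.degrees(np.arctan2(R[1,1],R[0,1])); e=p[:2]-C
    th=np.radians(yaw+90); rad=np.array([np.cos(th),np.sin(th)]); tan=np.array([-rad[1],rad[0]])
    f=np.array(s['contact_force'])[:2]
    print('clock',s['clock'],'z',p[2].round(1),'r',np.hypot(*e).round(1),'ang',np.degrees(np.arctan2(e[1],e[0])).round(1)%360,'yaw',yaw.round(1),'along rad/tan',(e@rad).round(1),(e@tan).round(1),'F rad/tan',(f@rad).round(2),(f@tan).round(2))
E
python3 -c "from pol import *;pol()"
```

```text
clock 5.5 z 68.1 r 47.7 ang 132.1 yaw 62.6 along rad/tan 44.7 -16.7 F rad/tan 0.75 -0.4
```

Request:
servo_tool(turn=[[0,0.024,0],[0,0,0],[0,0,0],[0,0,0],[0,0,0]], dp=[[0.001,0.006,0],[0,0,-0.004],[0,0,-0.003],[0,0,0],[0,0,0]], fingers=[0,0,0,0,0])

```text
clock: 6.12
position: [560.6, 8.1, 60.2]
ee_rot: [0.237, 0.972, -0.001, -0.001]
contact_force: [0.6, -0.9, 0.7]
gripper_width: -0.7
```

```bash
python3 -c "
from pol import *
pol(); s=read_state(); print(s['position'],s['ee_rot'],s['contact_force'])"
```

```text
clock 6.125 z 60.2 r 52.2 ang 126.3 yaw 62.6 along rad/tan 46.8 -23.1 F rad/tan -0.98 0.51
[560.58214292   8.05625971  60.19564757] [ 2.36818627e-01  9.71553034e-01 -6.99059348e-04 -1.07318543e-03] [ 0.63430405 -0.90137787  0.73699045]
```

```bash
cat >> pol.py <<'E'
def plan(ths,g,z=60,r=48):
    s=read_state(); p=np.array(s['position']); R=Ro.from_quat(s['ee_rot']).as_matrix()
    yaw=np.degrees(np.arctan2(R[1,1],R[0,1]))
    t=R[:,2]; print('tilt corr',np.round([-t[1],t[0]],4)) 
    for th in ths:
        a=np.radians(th); q=np.append(C+r*np.array([np.cos(a),np.sin(a)])-g*np.array([-np.sin(a),np.cos(a)]),z)
        print(th,np.round((q-p)/1000,4).tolist(),'turn',np.round(np.radians(th-90-yaw),3)); p=q; yaw=th-90
E
python3 -c "
from pol import *
plan([152.5,157,162,167,172],17)"
```

```text
tilt corr [ 0.0009 -0.0024]
152.5 [-0.0038, -0.0048, -0.0002] turn -0.002
157 [-0.0028, -0.0028, 0.0] turn 0.079
162 [-0.0029, -0.0034, 0.0] turn 0.087
167 [-0.0025, -0.0036, 0.0] turn 0.087
172 [-0.0022, -0.0038, 0.0] turn 0.087
```

Request:
servo_tool(turn=[[0,0,0],[0,0,0.079],[0,0,0.087],[0,0,0.087],[0,0,0.087]], dp=[[-0.0038,-0.0048,0],[-0.0028,-0.0028,0],[-0.0029,-0.0034,0],[-0.0025,-0.0036,0],[-0.0022,-0.0038,0]], fingers=[0,0,0,0,0])

```text
clock: 6.75
position: [544.7, -12.0, 60.7]
ee_rot: [0.064, 0.998, -0.001, -0.001]
contact_force: [-0.9, -0.3, -0.1]
gripper_width: 0.0
```

```bash
python3 -c "
from pol import *
pol(); plan([177,182,187,192,197],17)
a=snap('scene','s3.png')['img'];b=snap('side','d3.png')['img']
o=np.hstack([cv2.resize(a[140:240,180:280],(400,400),interpolation=3),cv2.resize(b[130:230,205:305],(400,400),interpolation=3)])
cv2.imwrite('pics/c3.png',o[:,:,::-1])"
```

```text
clock 6.75 z 60.7 r 51.7 ang 154.8 yaw 82.7 along rad/tan 49.2 -15.8 F rad/tan 0.83 0.36
tilt corr [ 0.0015 -0.0019]
177 [-0.0003, -0.0025, -0.0007] turn 0.075
182 [-0.0015, -0.0042, 0.0] turn 0.087
187 [-0.0011, -0.0043, 0.0] turn 0.087
192 [-0.0008, -0.0044, 0.0] turn 0.087
197 [-0.0004, -0.0044, 0.0] turn 0.087
```

View pics/c3.png

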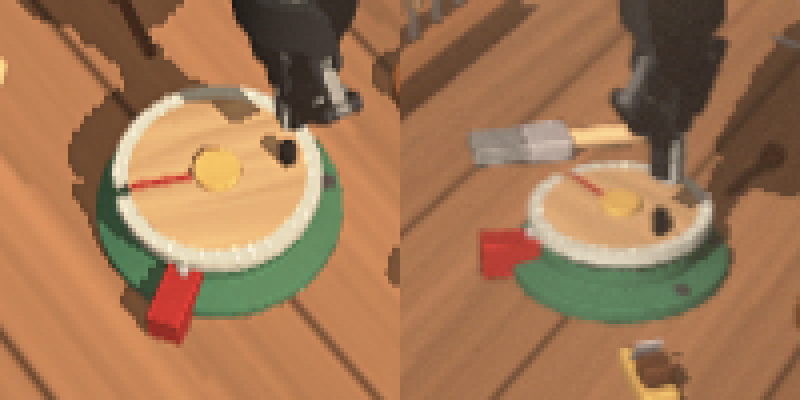

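```bash
python3 -c "
from pol import *
p=np.array(read_state()['position'])
for c,o in (('scene',(180,140,0)),('side',(205,130,400))):
    d=get_image(c)
    for n,q in (('tcp',p),('tcp+50',p+[0,0,50]),('stud',(549,-12,71)),('hub',(591.5,-34,57))):
        u,v=proj(d,q); print(c,n,round((u-o[0])*4+o[2]),round((v-o[1])*4))
"
```

```text
scene tcp 291 149
scene tcp+50 292 108
scene stud 286 144
scene hub 216 166
side tcp 664 221
side tcp+50 666 162
side stud 659 208
side hub 619 197
```

```bash
python3 -c "
from pol import *
s,d=wcam(); w=d['img']; np.save('w4.npy',d['world_from_camera']); cv2.imwrite('pics/w4.png',w[:,:,::-1])
print(s['joints'],s['joint_efforts'])
a=get_image('scene')['img'];b=get_image('side')['img']
o=np.hstack([cv2.resize(a[110:210,215:275],(300,500),interpolation=0),cv2.resize(b[110:210,225:285],(300,500),interpolation=0)])
o=np.hstack([o,cv2.resize(w[110:310,180:260+20],(200,500)[:2],interpolation=3)])
cv2.imwrite('pics/c4.png',o[:,:,::-1])"
```

```text
[ 2.76454370e-01  3.86123472e-01 -3.62722187e-01  1.28349341e-03
 -8.23943608e-01 -1.98033282e+00] [-8.89968406e-02 -3.53301573e+01  1.47667515e+01  3.28758694e+00
 -1.34125250e-02  1.58932357e-02]
```

View pics/c4.png

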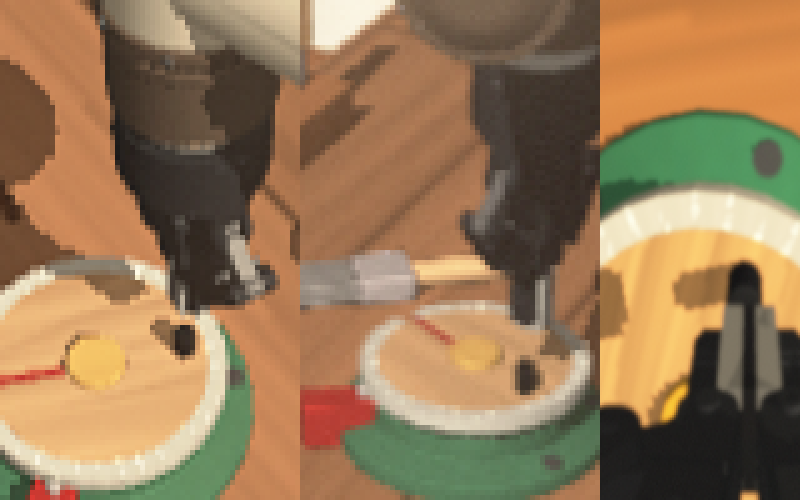

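```bash
python3 -c "
from pol import *
d=get_image('wrist'); M=np.array(d['mount']); q=np.linalg.inv(M)@[0,0,0,1]; th=np.arctan2(np.hypot(q[0],q[1]),q[2]); ph=np.arctan2(q[1],q[0]); r=foc(d)*th
print('tcp px',d['cx']+r*np.cos(ph),d['cy']+r*np.sin(ph),foc(d))
d['world_from_camera']=np.load('w4.npy')
s=get_image('scene')
print('screw scene',toz(s,262.5,185,28))
for dz in (0,15,30):
    d['world_from_camera']=np.load('w4.npy'); d['world_from_camera'][2,3]+=dz
    print(dz,'stud',wtoz(d,251,220,71).round(1),'screw',wtoz(d,263.5,173,28).round(1))
"
```

```text
tcp px 253.68695679855819 220.7942123373348 297.3186396354542
screw scene [526.56941875   7.45886456  28.        ]
0 stud [540.2 -12.8  71. ] screw [521.6  -1.5  28. ]
15 stud [546.1 -13.8  71. ] screw [525.   -1.4  28. ]
30 stud [552.1 -14.7  71. ] screw [528.4  -1.4  28. ]
```

```bash
python3 -c "
from pol import *
d=get_image('wrist'); M=np.linalg.inv(np.array(d['mount']))
for k in (0,-10,-20,-30,-40):
    q=M@[0,0,k,1]; th=np.arctan2(np.hypot(q[0],q[1]),q[2]); ph=np.arctan2(q[1],q[0]); r=foc(d)*th
    print(k,d['cx']+r*np.cos(ph),d['cy']+r*np.sin(ph))
p=np.array([566.1,22.6,63.5])
for c,o in (('scene',(180,140,0)),('side',(205,130,400))):
    d=get_image(c)
    for k in (0,20,40):
        u,v=proj(d,p+[0,0,k]); print(c,k,round((u-o[0])*4+o[2]),round((v-o[1])*4))
"
```

```text
0 253.6868979539026 220.79403090906388
-10 253.67381891713308 226.7768924577865
-20 253.65952579712038 233.38213096785364
-30 253.64386088794618 240.70452698611385
-40 253.62664346076423 248.8570665219862
scene 0 298 199
scene 20 298 183
scene 40 298 167
side 0 618 233
side 20 618 209
side 40 619 185
```

```bash
python3 -c "
from pol import *
ds=[get_image('scene'),get_image('side')]
from scipy.optimize import least_squares as L
f=lambda x,o:np.concatenate([np.array(proj(d,x))-q for d,q in zip(ds,o)])
for o in ([(253,172),(271,175)],[(256,171),(271,174.5)],[(251.75,177),(225+227/5,110+74)]):
    s=L(f,[550,0,70],args=(o,)); print(s.x.round(1),s.fun.round(1))
ps=[read_state()['position'] for _ in range(3)]; print(ps)
"
```

```text
[546.3  -9.1  95.1] [ 0.1 -0.7 -0.6  0.5]
[542.1  -2.1 102.5] [ 0.  -0.2 -0.2  0.2]
[547.3 -13.4  63.3] [ 0.  -0.1 -0.1  0.1]
[array([545.18109865, -11.53023814,  60.51359604]), array([545.18109865, -11.53023814,  60.51359604]), array([545.18109865, -11.53023814,  60.51359604])]
```

Request:
servo_tool(turn=[[0,0,-0.1],[0,0,-0.1],[0,0,-0.1],[0,0,-0.05],[0,0,0]], dp=[[0.009,0.014,0],[0.009,0.014,0],[0,0,-0.008],[0,0,-0.008],[0,0,0]], fingers=[0,0,0,0,0])

```text
clock: 8.07
position: [563.9, 17.5, 44.2]
ee_rot: [0.243, 0.97, -0.001, -0.001]
contact_force: [0.4, -0.4, 0.0]
gripper_width: -0.3
```

```bash
python3 -c "
from pol import *
pol(); plan([152.5],30)
p=np.array(read_state()['position'])
a=snap('scene','s5.png');b=snap('side','d5.png'); s,w=wcam(); w=w['img']; cv2.imwrite('pics/w5.png',w[:,:,::-1])
for d,o in ((a,(215,110,0)),(b,(225,110,300))):
  for k in (0,20,40):
    u,v=proj(d,p+[0,0,k]); print(k,round((u-o[0])*5+o[2]),round((v-o[1])*5))
a,b=a['img'],b['img']
o=np.hstack([cv2.resize(a[110:210,215:275],(300,500),interpolation=0),cv2.resize(b[110:210,225:285],(300,500),interpolation=0)])
o=np.hstack([o,cv2.resize(w[110:310,180:260+20],(200,500)[:2],interpolation=3)])
cv2.imwrite('pics/c5.png',o[:,:,::-1])"
```

```text
clock 8.075 z 44.2 r 58.4 ang 118.2 yaw 61.8 along rad/tan 48.7 -32.4 F rad/tan -0.58 0.19
tilt corr [ 0.0006 -0.0021]
152.5 [-0.0011, -0.0027, 0.0158] turn 0.012
0 194 409
20 195 390
40 195 370
0 479 416
20 479 387
40 480 357
```

View pics/c5.png

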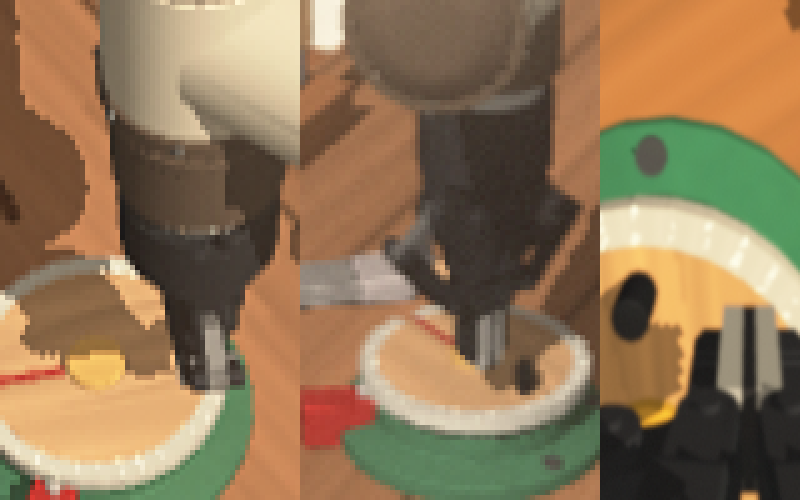

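Request:
servo_tool(turn=[[0,0,0],[0,0,0],[0,0,0],[0,0,0],[0,0,0]], dp=[[0,0,-0.003],[0,0,-0.003],[-0.0025,-0.0045,0],[-0.0023,-0.0045,0],[0,0,0]], fingers=[0,0,0,0,0])

```text
clock: 8.85
position: [559.5, 7.7, 39.4]
ee_rot: [0.243, 0.97, 0.0, 0.0]
contact_force: [-0.2, 0.8, -0.1]
gripper_width: 0.2
```

```bash
python3 -c "
from pol import *
pol(); print(read_state()['contact_force']); plan([152.5,157,162,167,172],17,z=38)"
```

```text
clock 8.85 z 39.4 r 52.6 ang 127.5 yaw 61.9 along rad/tan 47.9 -21.7 F rad/tan 0.52 -0.58
[-0.18166088  0.75790693 -0.09586833]
tilt corr [-0.0001  0.0007]
152.5 [-0.0028, -0.0045, -0.0014] turn 0.011
157 [-0.0028, -0.0028, 0.0] turn 0.079
162 [-0.0029, -0.0034, 0.0] turn 0.087
167 [-0.0025, -0.0036, 0.0] turn 0.087
172 [-0.0022, -0.0038, 0.0] turn 0.087
```

Request:
servo_tool(turn=[[0,0,0],[0,0,0.08],[0,0,0.087],[0,0,0.087],[0,0,0.087]], dp=[[-0.0028,-0.0045,0],[-0.0028,-0.0028,-0.001],[-0.0029,-0.0034,0],[-0.0025,-0.0036,0],[-0.0022,-0.0038,0]], fingers=[0,0,0,0,0])

```text
clock: 9.48
position: [545.6, -11.6, 38.6]
ee_rot: [0.07, 0.998, 0.0, 0.001]
contact_force: [0.4, 0.5, -0.8]
gripper_width: -0.2
```

```bash
python3 -c "
from pol import *
pol(); plan([177,182,187,192,197],17,z=38)
a=snap('scene','s6.png');b=snap('side','d6.png'); s,w=wcam(); w=w['img']; cv2.imwrite('pics/w6.png',w[:,:,::-1])
a,b=a['img'],b['img']
o=np.hstack([cv2.resize(a[135:235,200:260],(300,500),interpolation=0),cv2.resize(b[110:210,225:285],(300,500),interpolation=0)])
o=np.hstack([o,cv2.resize(w[110:310,180:260+20],(200,500)[:2],interpolation=3)])
cv2.imwrite('pics/c6.png',o[:,:,::-1])"
```

```text
clock 9.475 z 38.6 r 51.1 ang 154.0 yaw 82.0 along rad/tan 48.6 -15.8 F rad/tan -0.3 -0.52
tilt corr [-0.0006  0.0011]
177 [-0.0011, -0.0029, -0.0006] turn 0.087
182 [-0.0015, -0.0042, 0.0] turn 0.087
187 [-0.0011, -0.0043, 0.0] turn 0.087
192 [-0.0008, -0.0044, 0.0] turn 0.087
197 [-0.0004, -0.0044, 0.0] turn 0.087
```

View pics/c6.png

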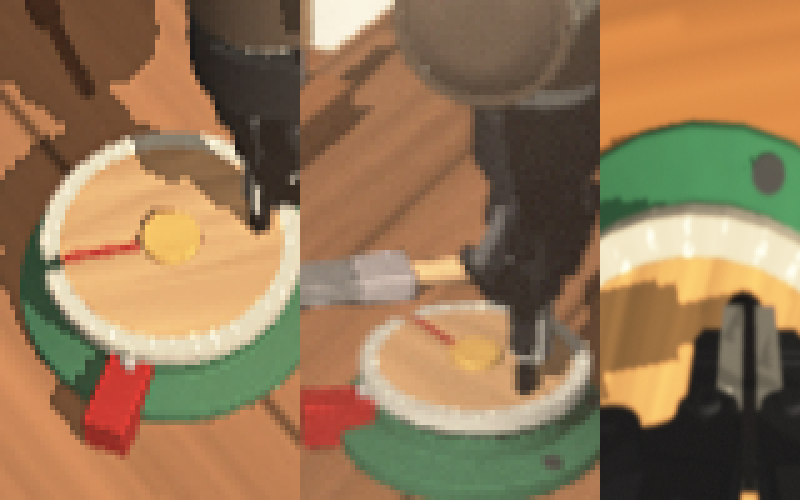

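Request:
servo_tool(turn=[[0,0,-0.1],[0,0,-0.1],[0,0,-0.1],[0,0,-0.05],[0,0,0]], dp=[[0.008,0.013,0],[0.008,0.013,0],[0,0,-0.005],[0,0,-0.004],[0,0,-0.003]], fingers=[0,0,0,0,0])

```text
clock: 10.25
position: [563.2, 15.8, 26.9]
ee_rot: [0.253, 0.967, 0.001, 0.002]
contact_force: [0.7, 0.8, 0.1]
gripper_width: 0.1
```

```bash
python3 -c "
from pol import *
pol(); s=read_state(); print(s['position'],s['contact_force']); plan([152.5],22,z=25)
p=np.array(s['position'])
a=snap('scene','s7.png');b=snap('side','d7.png')
for d,o in ((a,(215,110,0)),(b,(225,110,300))):
  for k in (20,30,40):
    u,v=proj(d,p+[0,0,k]); print(k,u,v)
# tip: lowest dark pixels change vs s3/d3 base (before)
for n,q,x0,x1 in (('s7','scene0',235,275),('d7','side0',245,285)):
  A=cv2.imread('pics/%s.png'%n).astype(int);B=cv2.imread('pics/%s.png'%q).astype(int)
  m=(np.abs(A-B).max(2)>60)&(A.max(2)<90)
  for r in range(172,200):
    c=np.flatnonzero(m[r,x0:x1])+x0
    if len(c): print(n,r,c.min(),c.max(),len(c))
"
```

```text
clock 10.25 z 26.9 r 57.3 ang 119.7 yaw 60.6 along rad/tan 49.1 -29.5 F rad/tan -0.19 -1.02
[563.17332731  15.76218343  26.89775749] [0.66500137 0.79348663 0.07179982]
tilt corr [-0.0006  0.0033]
152.5 [-0.0041, -0.0081, -0.0019] turn 0.032
20 253.71677105669514 190.6379433808199
30 253.72677422110254 188.7200826398163
40 253.73691240338414 186.77633554228828
20 261.2195165505516 192.11381081043803
30 261.28483533263784 189.21949476971125
40 261.3506328522161 186.30396557163482
s7 172 248 262 15
s7 173 248 262 15
s7 174 248 261 14
s7 175 248 261 10
s7 176 248 261 7
s7 177 249 261 5
s7 178 249 260 5
s7 179 249 260 4
s7 180 249 260 4
s7 181 250 254 5
s7 182 250 254 5
s7 183 250 254 5
s7 184 250 254 4
s7 185 250 260 5
s7 186 250 260 7
s7 187 251 260 6
s7 188 251 261 6
s7 189 252 262 7
s7 190 253 254 2
d7 172 249 273 25
d7 173 250 271 22
d7 174 251 268 18
d7 175 252 268 17
d7 176 254 267 14
d7 177 255 263 9
d7 178 256 261 6
d7 179 257 260 4
d7 180 257 266 5
d7 181 257 266 5
d7 182 257 266 5
d7 183 257 266 5
d7 184 257 266 5
d7 185 258 260 3
d7 186 259 260 2
d7 187 260 260 1
```

Request:
servo_tool(turn=[[0,0,0.03],[0,0,0],[0,0,0.08],[0,0,0.087],[0,0,0.087]], dp=[[-0.004,-0.0065,-0.003],[-0.003,-0.006,0],[-0.0028,-0.0028,0],[-0.0029,-0.0034,0],[-0.0025,-0.0036,0]], fingers=[0,0,0,0,0])

```text
clock: 10.98
position: [548.8, -6.1, 24.6]
ee_rot: [0.11, 0.994, 0.002, 0.003]
contact_force: [-0.2, 1.8, -1.4]
gripper_width: 0.0
```

```bash
cat > look.py <<'E'
from pol import *
import sys
def look(n):
    a=snap('scene','s%s.png'%n)['img'];b=snap('side','d%s.png'%n)['img']
    o=np.hstack([cv2.resize(a[140:240,195:275],(400,500),interpolation=0),cv2.resize(b[120:220,215:295],(400,500),interpolation=0)])
    cv2.imwrite('pics/c%s.png'%n,o[:,:,::-1])
# red line angle from colour in scene view (world, on plate top)
def line():
    d=get_image('scene'); im=d['img'].astype(int)
    pts=[]
    for v in range(150,225):
        for u in range(200,270):
            r,g,b=im[v,u]
            if r>140 and g<100 and b<95 and r-g>75:
                p=toz(d,u,v,51)[:2]-C
                if 18<np.hypot(*p)<62: pts.append(p)
    pts=np.array(pts)
    if len(pts): m=pts.mean(0); print('line n',len(pts),'ang',np.degrees(np.arctan2(m[1],m[0])).round(1),'r',np.hypot(*m).round(1))
    else: print('no line')
E
python3 -c "
from look import *
pol(); print(read_state()['contact_force']); line(); plan([172,177,182,187,192],17,z=24)"
```

```text
clock 10.975 z 24.6 r 51.0 ang 146.9 yaw 77.4 along rad/tan 47.8 -17.9 F rad/tan 0.56 -1.75
[-0.16779454  1.82649053 -1.39267012]
line n 20 ang -15.3 r 37.9
tilt corr [-0.0039  0.0059]
172 [-0.0021, -0.0039, -0.0006] turn 0.079
177 [-0.0019, -0.004, 0.0] turn 0.087
182 [-0.0015, -0.0042, 0.0] turn 0.087
187 [-0.0011, -0.0043, 0.0] turn 0.087
192 [-0.0008, -0.0044, 0.0] turn 0.087
```

Request:
servo_tool(turn=[[-0.004,0.006,0.079],[0,0,0.087],[0,0,0.087],[0,0,0.087],[0,0,0.087]], dp=[[-0.0021,-0.0039,0],[-0.0019,-0.004,0],[-0.0015,-0.0042,0],[-0.0011,-0.0043,0],[-0.0008,-0.0044,0]], fingers=[0,0,0,0,0])

```text
clock: 11.65
position: [540.6, -26.4, 25.1]
ee_rot: [-0.106, 0.994, 0.001, 0.0]
contact_force: [0.2, 2.5, -0.5]
gripper_width: 0.3
```

```bash
python3 -c "
from look import *
pol(); print(read_state()['contact_force']); line(); plan([192,197,202,207,210],17,z=25)"
```

```text
clock 11.65 z 25.1 r 51.5 ang 171.5 yaw 102.2 along rad/tan 48.1 -18.2 F rad/tan -0.72 -2.43
[ 0.18768724  2.5234419  -0.46781486]
line n 21 ang 8.6 r 38.5
tilt corr [-0.0025 -0.0003]
192 [0.0005, -0.0005, -0.0001] turn -0.005
197 [-0.0004, -0.0044, 0.0] turn 0.087
202 [-0.0, -0.0044, 0.0] turn 0.087
207 [0.0004, -0.0044, 0.0] turn 0.087
210 [0.0004, -0.0026, 0.0] turn 0.052
```

Request:
servo_tool(turn=[[0,0,0.087],[0,0,0.087],[0,0,0.087],[0,0,0.087],[0,0,0]], dp=[[-0.0004,-0.0045,0],[0,-0.0045,0],[0.0004,-0.0044,0],[0.0008,-0.0044,0],[0,0,0]], fingers=[0,0,0,0,0])

```text
clock: 12.32
position: [540.4, -44.3, 25.3]
ee_rot: [-0.276, 0.961, 0.002, -0.001]
contact_force: [0.3, -0.1, 0.1]
gripper_width: -0.1
```

```bash
python3 -c "
from look import *
pol(); print(read_state()['contact_force']); line(); plan([212,215,216],18,z=25)
a=get_image('scene')['img']; s,d=wcam(); w=d['img']; cv2.imwrite('pics/w8.png',w[:,:,::-1]); cv2.imwrite('pics/s8.png',a[:,:,::-1])
b=get_image('side')['img']
o=np.hstack([cv2.resize(a[160:220,205:255],(400,480),interpolation=3),cv2.resize(b[150:210,225:275],(400,480),interpolation=3)])
cv2.imwrite('pics/c8.png',o[:,:,::-1])"
```

```text
clock 12.325 z 25.3 r 52.1 ang 191.4 yaw 122.1 along rad/tan 48.8 -18.4 F rad/tan -0.21 0.2
[ 0.2873829  -0.05599341  0.10488796]
line n 18 ang 29.2 r 39.1
tilt corr [-0.0032 -0.0026]
212 [0.0008, 0.0001, -0.0003] turn -0.002
215 [0.0006, -0.0026, 0.0] turn 0.052
216 [0.0002, -0.0009, 0.0] turn 0.017
```

View pics/c8.png

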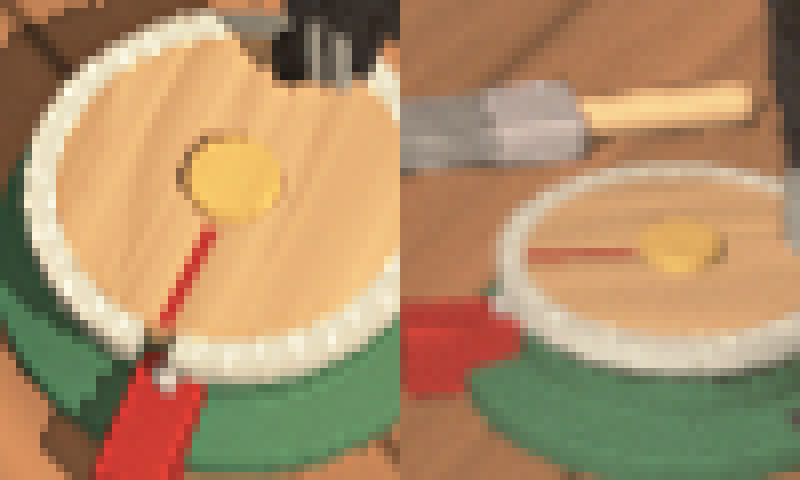

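Request:
servo_tool(turn=[[0,0,0.052],[0,0,0.052],[0,0,0],[0,0,0],[0,0,0]], dp=[[0.0006,-0.0026,0],[0.0007,-0.0026,0],[0,0,0],[0,0,0],[0,0,0]], fingers=[0,0,0,0,0])

```text
clock: 13.15
position: [541.3, -48.6, 25.4]
ee_rot: [-0.326, 0.945, 0.002, -0.001]
contact_force: [-1.0, 0.5, -0.1]
gripper_width: 0.1
```

```bash
python3 -c "
from look import *
pol(); print(read_state()['contact_force']); line()
d=get_image('scene'); a=d['img']; cv2.imwrite('pics/s9.png',a[:,:,::-1])
# ear axis: red pixels beyond r 72 , top face brighter
im=a.astype(int); P=[]
for v in range(200,232):
  for u in range(210,240):
    r,g,b=im[v,u]
    if r>150 and g<90 and r-g>100:
      p=toz(d,u,v,30)[:2]-C
      if 75<np.hypot(*p)<104: P.append(p)
P=np.array(P); m=P.mean(0); print('ear',len(P),np.degrees(np.arctan2(m[1],m[0])),np.hypot(*m), P.shape)
# pin bright blob
G=im.min(2)[203:211,221:231]; print(G)
"
```

```text
clock 13.15 z 25.4 r 52.3 ang 196.2 yaw 128.0 along rad/tan 48.6 -19.4 F rad/tan 0.52 -0.99
[-1.01344873  0.46019669 -0.09038879]
line n 19 ang 34.2 r 38.1
ear 101 34.796772441248734 89.38278579513019 (101, 2)
[[171 185 179 114  48  54  54  82 203 199]
 [137 144 144  45  35  36  49 119 201 195]
 [101  97 100  56 123 123  45 139 187 182]
 [ 34  48  56 112 197 207  48 114 145 153]
 [ 41  52  53 119 196 210  56  79 101 123]
 [ 47  48  47  62 143 150  57  46  48  61]
 [ 52  51  49  47  75  84  46  49  55  50]
 [ 51  51  51  49  48  49  49  52  51  70]]
```

```bash
python3 -c "
from look import *
d=get_image('scene')
for u,v,z in [(225.4,206.7,38),(225.4,206.2,39),(226.2,203.5,45),(226.3,203,41),(226.3,203,51)]:
    p=toz(d,u,v,z)[:2]-C; print(u,v,z,np.degrees(np.arctan2(p[1],p[0])).round(1),np.hypot(*p).round(1))
for th in (33,34,35,36,37):
  a=np.radians(th); e=np.array([np.cos(a),np.sin(a)])
  print(th,[np.round(proj(d,np.append(C+r*e,z)),1).tolist() for r,z in ((69.5,39),(67,51),(105,30),(22,51),(58,51))])
im=d['img'].astype(int); R=(im[:,:,0]-im[:,:,1])
for v in range(188,203,2): 
  w=np.clip(R[v,220:240]-70,0,None); print(v,(w@np.arange(220,240)/max(w.sum(),1)).round(2),w.sum())
o=cv2.resize(d['img'][180:220,205:245],(600,600),interpolation=3); cv2.imwrite('pics/c9.png',o[:,:,::-1])
"
```

```text
225.4 206.7 38 34.3 69.4
225.4 206.2 39 34.1 68.5
226.2 203.5 45 34.6 63.3
226.3 203 41 33.5 59.8
226.3 203 51 35.6 64.8
33 [[224.8, 206.4], [224.9, 203.4], [220.1, 219.3], [231.0, 189.4], [226.2, 200.5]]
34 [[225.2, 206.5], [225.4, 203.5], [220.7, 219.5], [231.2, 189.4], [226.5, 200.6]]
35 [[225.7, 206.6], [225.8, 203.6], [221.4, 219.7], [231.3, 189.4], [226.9, 200.8]]
36 [[226.1, 206.7], [226.2, 203.7], [222.1, 219.9], [231.5, 189.5], [227.3, 200.9]]
37 [[226.6, 206.9], [226.6, 203.8], [222.7, 220.1], [231.6, 189.5], [227.6, 200.9]]
188 231.1 31
190 230.8 143
192 230.05 131
194 229.23 148
196 228.48 124
198 227.49 135
200 226.91 140
202 0.0 0
```

View pics/c9.png

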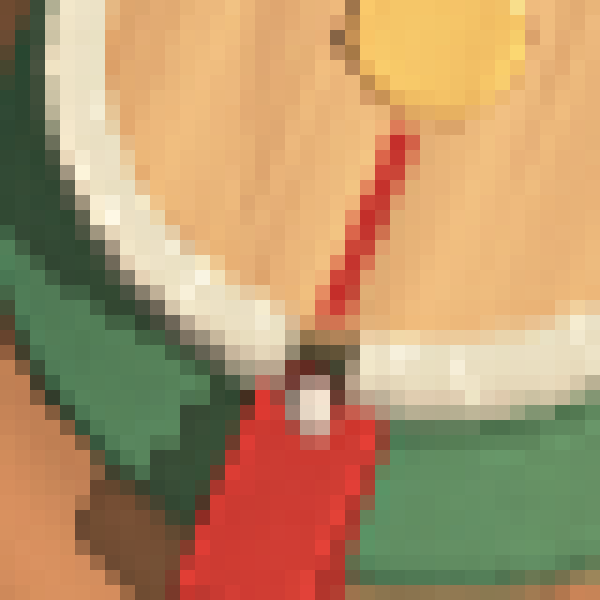

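Request:
servo_tool(turn=[[0,0,0],[0,0,0],[0,0,0],[0,0,0],[0,0,0]], dp=[[-0.004,0.005,0],[-0.005,0.007,0],[0,0,0.02],[0,0,0.02],[0,0,0]], fingers=[0,0,0,0,0])

```text
clock: 13.92
position: [530.5, -34.8, 66.0]
ee_rot: [-0.326, 0.945, 0.002, -0.002]
contact_force: [-0.9, 0.9, 0.1]
gripper_width: -0.4
```

Request:
servo_tool(turn=[[0,0,0],[0,0,0],[0,0,0],[0,0,0],[0,0,0]], dp=[[0.02,0.001,0],[0.02,0.001,0],[0.019,0.001,0],[0,0,0],[0,0,0]], fingers=[0,0,0,0,0])

```text
clock: 14.55
position: [586.4, -30.6, 61.5]
ee_rot: [-0.326, 0.945, 0.003, -0.005]
contact_force: [-0.6, -0.4, 0.7]
gripper_width: 0.1
```

```bash
python3 -c "
from look import *
pol(); s=read_state(); print(s['position'],s['contact_force']); plan([0],0,r=0,z=30)"
```

```text
clock 14.55 z 61.5 r 6.1 ang 146.5 yaw 128.0 along rad/tan 1.9 -5.8 F rad/tan 0.77 -0.05
[586.43400812 -30.64594865  61.49188086] [-0.63434091 -0.43107535  0.72966786]
tilt corr [-0.0032 -0.0119]
0 [0.0051, -0.0034, -0.0315] turn -3.805
```

Request:
servo_tool(turn=[[-0.003,-0.012,0],[0,0,0],[0,0,0],[0,0,0],[0,0,0]], dp=[[0.005,-0.003,0],[0,0,-0.012],[0,0,-0.01],[0,0,-0.006],[0,0,0]], fingers=[0,0,0,0,0])

```text
clock: 15.18
position: [589.1, -34.0, 30.6]
ee_rot: [-0.326, 0.945, 0.0, -0.001]
contact_force: [0.2, 0.8, 0.7]
gripper_width: -0.2
```

```bash
python3 -c "
from look import *
pol(); s=read_state(); print(s['position'],s['contact_force']); plan([0],0,r=0,z=24)
a=snap('scene','s10.png')['img'];b=snap('side','d10.png')['img']
o=np.hstack([cv2.resize(a[140:220,200:264],(400,500),interpolation=3),cv2.resize(b[130:210,225:289],(400,500),interpolation=3)])
cv2.imwrite('pics/c10.png',o[:,:,::-1])"
```

```text
clock 15.175 z 30.6 r 2.4 ang 181.2 yaw 128.0 along rad/tan 1.9 -1.4 F rad/tan -0.64 -0.51
[589.14324241 -34.04888598  30.62337033] [0.19102123 0.79553812 0.65353052]
tilt corr [ 0.0002 -0.002 ]
0 [0.0024, 0.0, -0.0066] turn -3.805
```

View pics/c10.png

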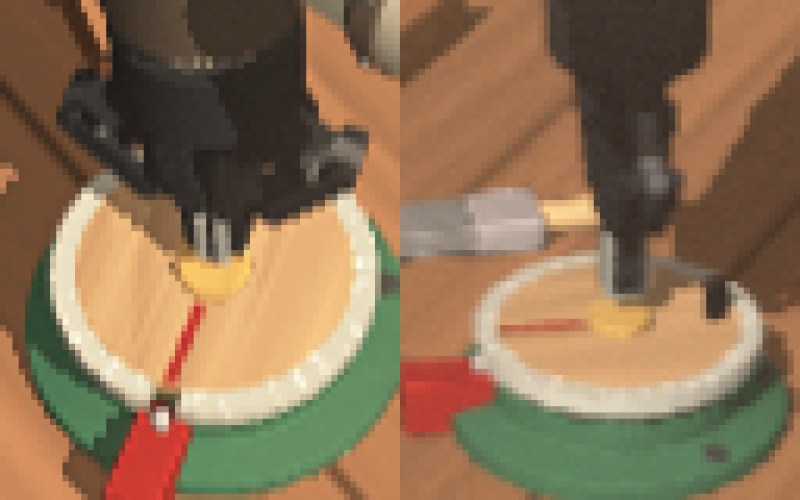

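Request:
servo_tool(turn=[[0,0,0],[0,0,0],[0,0,0],[0,0,0],[0,0,0]], dp=[[0.002,0,-0.002],[0,0,-0.003],[0,0,-0.002],[0,0,-0.002],[0,0,-0.002]], fingers=[0,0,0,0,0])

```text
clock: 15.9
position: [592.8, -33.8, 20.6]
ee_rot: [-0.326, 0.945, -0.0, 0.001]
contact_force: [0.7, -1.2, -0.8]
gripper_width: -0.1
```

```bash
python3 -c "
from look import *
s=read_state(); print(s['position'],s['contact_force']); plan([0],0,r=0,z=24); line()"
```

```text
[592.75413509 -33.78852971  20.62909002] [ 0.74185453 -1.22438827 -0.8047373 ]
tilt corr [-0.0004  0.0017]
0 [-0.0013, -0.0002, 0.0034] turn -3.805
line n 19 ang 34.2 r 38.1
```

Request:
servo_tool(turn=[[0,0,0],[0,0,0],[0,0,0],[0,0,0],[0,0,0]], dp=[[-0.001,0,-0.0015],[0,0,-0.0015],[0,0,-0.0015],[0,0,-0.0015],[0,0,-0.0015]], fingers=[0,0,0,0,0])

```text
clock: 16.58
position: [591.6, -33.8, 14.2]
ee_rot: [-0.326, 0.945, -0.0, 0.001]
contact_force: [-1.7, 0.9, 4.3]
gripper_width: -0.5
```

```bash
python3 -c "
from look import *
s=read_state(); print(s['position'],s['contact_force']); plan([0],0,r=0,z=24); line()"
```

```text
[591.55041552 -33.82746192  14.2380916 ] [-1.68515348  0.86074493  4.28101234]
tilt corr [-0.0001  0.0018]
0 [-0.0001, -0.0002, 0.0098] turn -3.806
line n 20 ang 35.5 r 40.0
```

Request:
servo_tool(turn=[[0,0,0],[0,0,0],[0,0,0],[0,0,0],[0,0,0]], dp=[[0,0,-0.0015],[0,0,-0.0015],[0,0,-0.0015],[0,0,-0.0015],[0,0,0]], fingers=[0,0,0,0,0])

```text
clock: 17.25
position: [591.6, -33.8, 7.6]
ee_rot: [-0.326, 0.945, -0.0, 0.001]
contact_force: [-1.8, 0.9, 5.5]
gripper_width: 0.2
```

```bash
python3 -c "
from look import *
s=read_state(); print(s['position'],s['contact_force']); plan([0],0,r=0,z=24); line()"
```

```text
[591.56375977 -33.82066959   7.5899845 ] [-1.84758894  0.86404489  5.50392665]
tilt corr [0.     0.0016]
0 [-0.0001, -0.0002, 0.0164] turn -3.806
line n 19 ang 37.4 r 43.4
```

Request:
servo_tool(turn=[[0,0,0],[0,0,0],[0,0,0],[0,0,0],[0,0,0]], dp=[[0,0,-0.0015],[0,0,-0.0015],[0,0,-0.0015],[0,0,-0.001],[0,0,0]], fingers=[0,0,0,0,0])

```text
clock: 17.92
position: [591.6, -33.8, 7.6]
ee_rot: [-0.327, 0.945, -0.001, 0.001]
contact_force: [-0.9, 0.0, 1.3]
gripper_width: 0.3
```

```bash
python3 -c "
from look import *
s=read_state(); print(s['position'],s['contact_force']); plan([0],0,r=0,z=24); line()"
```

```text
[591.57037661 -33.84365482   7.62051988] [-0.87665036  0.04937683  1.3336563 ]
tilt corr [0.0011 0.0026]
0 [-0.0001, -0.0002, 0.0164] turn -3.808
line n 19 ang 37.4 r 43.4
```

Request:
servo_tool(turn=[[0,0,0],[0,0,0],[0,0,0],[0,0,0],[0,0,0]], dp=[[0,0,-0.002],[0,0,-0.003],[0,0,-0.004],[0,0,-0.004],[0,0,-0.004]], fingers=[0,0,0,0,0])

```text
clock: 18.6
position: [591.8, -34.1, 7.3]
ee_rot: [-0.33, 0.944, -0.003, 0.001]
contact_force: [-9.2, 2.8, 25.8]
gripper_width: 0.3
```

```bash
python3 -c "
from look import *
s=read_state(); print(s['position'],s['contact_force']);  line()"
```

```text
[591.78346526 -34.08157743   7.31447076] [-9.24331076  2.7518633  25.80926962]
line n 19 ang 37.4 r 43.4
```

Request:
servo_tool(turn=[[0,0,0],[0,0,0],[0,0,0],[0,0,0],[0,0,0]], dp=[[0,0,0.003],[0,0,0.02],[0,0,0.05],[0,0,0.06],[0,0,0.05]], fingers=[0,0,0,0,0])

```text
clock: 19.27
position: [588.5, -34.3, 187.4]
ee_rot: [-0.33, 0.944, -0.002, -0.005]
contact_force: [0.2, 0.3, -0.7]
gripper_width: 0.2
```

Request:
servo_tool(turn=[[0,0,0],[0,0,0],[0,0,0],[0,0,0],[0,0,0]], dp=[[-0.03,-0.05,0],[-0.03,-0.05,0],[-0.03,-0.05,0],[0,-0.05,0],[0,0,0]], fingers=[0,0,0,0,0])

```text
clock: 19.9
position: [499.9, -238.6, 188.7]
ee_rot: [-0.331, 0.944, -0.003, 0.001]
contact_force: [-0.4, 0.5, 0.7]
gripper_width: -0.1
```

```bash
python3 -c "
from look import *
s=read_state(); print(s['clock'],s['position'],s['contact_force']);  line()
a=snap('scene','s11.png');b=snap('side','d11.png')
for d,o in ((a,(200,150,0)),(b,(225,155,400))):
  print([np.round([(proj(d,(591.5,-34,z))[0]-o[0])*8+o[2],(proj(d,(591.5,-34,z))[1]-o[1])*8]).tolist() for z in (57,54.5,46)])
for q in ['finger_plane','rosin','violin_peg','varnish_brush']:
    r=search_frame(q,'scene'); print(q,[(np.round(x['box']).tolist(),round(x['score'],2)) for x in r[:1]])
a,b=a['img'],b['img']
o=np.hstack([cv2.resize(a[150:210,200:250],(400,480),interpolation=3),cv2.resize(b[155:215,225:275],(400,480),interpolation=3)])
cv2.imwrite('pics/c11.png',o[:,:,::-1])"
```

```text
19.9 [ 499.86214862 -238.56388315  188.72643335] [-0.41337281  0.54385045  0.70962984]
line n 19 ang 37.4 r 43.4
[[271.0, 252.0], [271.0, 256.0], [272.0, 269.0]]
[[678.0, 195.0], [678.0, 201.0], [677.0, 220.0]]
finger_plane [([280.0, 204.0, 24.0, 12.0], 0.86)]
rosin [([279.0, 153.0, 16.0, 14.0], 0.63)]
violin_peg [([207.0, 134.0, 9.0, 16.0], 0.63)]
varnish_brush [([154.0, 154.0, 28.0, 50.0], 0.87)]
```

View pics/c11.png

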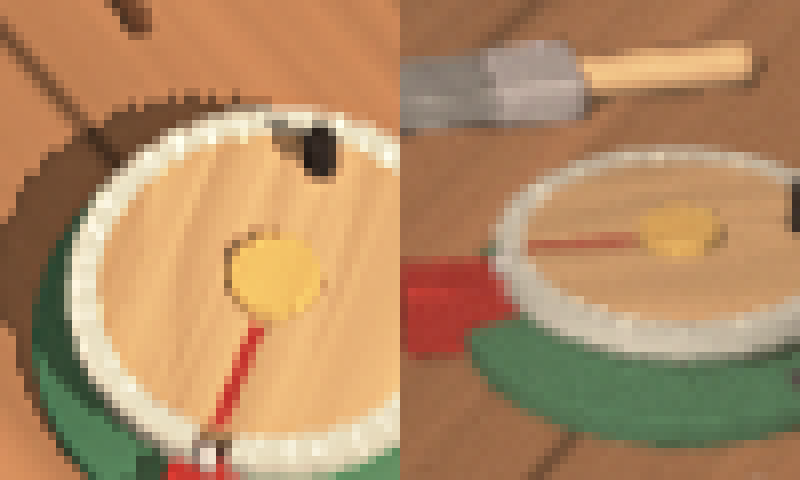

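```bash
python3 -c "
from look import *
A=cv2.imread('pics/scene0.png').astype(int);B=cv2.imread('pics/s11.png').astype(int)
D=np.abs(A-B).max(2)
for n,(u,v,w,h) in dict(plane=(278,200,30,20),rosin=(274,150,24,22),peg=(200,128,20,28),brush=(150,150,34,56)).items(): print(n,D[v:v+h,u:u+w].max())
job_done()"
```

```text
plane 3
rosin 4
peg 4
brush 4
the job is handed in; nothing more can be done
```

The turntable plate is locked on its pin, and I handed the job in at about 20 s with the hand raised and clear. I pushed the stud round with the shut fingertips, about 60°, until the notch stood over the pin. I then pressed the hub down until it stopped.

**Last checks**
- **Alignment:** the red line on the plate measured 34.2° just before pressing, and the pin measured about 34.2–34.3° in the same camera.
- **Fully home:** the plate sank at about 4–5.5 N and then stopped hard at about 26 N with no further movement. The hub moved 2.2 px in the scene picture, against 2.1 px expected for 11 mm. In the final view the pin sits in the notch.
- **Forces:** the stud force I read after each move was 2.5 N at most. The hub press peaked at about 26 N.
- **Bystanders:** the plane, rosin, peg and brush match the first picture pixel for pixel, within noise. I did not check the jar, spool clamp and gouge; the arm did not go near them at low height.

**What disagreed**
- **Height reading:** once I was down at the turntable, the reported tool height was about 35 mm lower than where the fingertips really were. My first two passes therefore went over the stud without touching it. I corrected this using the pictures and the contact force.

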